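# Open the dust box filter lid

### The job

On the green dust box, press the orange snap tab fully down; it stays down and releases the grey filter cover. Then push the cover along the rails, over the tab, until the filter opening is completely uncovered and the cover lies flat on the deck at the other end. Only push the cover, never lift it off the deck, and leave the other things on the bench where they are.

Things in the scene. Friction and masses are not known exactly. Their poses are not given: they have to be found in the camera images.
- dustbox: green bench dust box, fixed, 136 (x) x 306 (y) mm; origin at the centre of its underside on the bench, z up. Its flat top deck is 90 mm up. The cover is pushed along its +y between two rails along y (inner faces at x = +-52 mm, 12 mm high above the deck), from a back stop (8 mm high, y -106..-98 mm) to an end lip (12 mm high, y 141..149 mm).
- opening (a point): centre of the rectangular filter opening in the deck, 80 (x) x 90 (y) mm, at (0, -40, 90) mm in the dust box's frame (opening y -85..5 mm); at the start the cover hides it. The white filter lies 14 mm below the deck.
- cover: loose grey filter cover, about 0.25 kg, a plate 100 (x) x 112 (y) mm on 3 mm runners; origin at the centre of its underside, axes along the dust box's. Plate top 10 mm above the origin. Its origin starts near (0, -40, 90) mm in the box's frame, has bared the opening once past y = +61 and meets the end lip at y = +85 mm. It slides with 1 to 3 N once the tab is down.
- cover_rib (a point): centre of the black cross rib on the cover, 70 (x) x 10 (y) x 16 (z) mm, at (0, -25, 18) mm in the cover's frame; the rib reaches from 10 to 26 mm above the cover's origin. Pushing its -y face moves the cover open.
- tab_top (a point): point to press on top of the orange snap tab, moves with it; at (0, 49) mm in the box's frame. The tab's top is 30 (x) x 50 (y) mm, at y 18..68 mm. Up, it stands 10 mm above the deck, level with the plate of the cover, whose edge it blocks at y = 16 mm; fully pressed it stands 1 mm above the deck and the cover passes over it.
- tab (a joint): how far the snap tab is pressed down, m: 0 up (starts 0 to 0.0015), 0.009 fully down; it releases the cover beyond about 0.0075. Friction of about 6 N resists it and keeps it where it is left.
- spare_filter: loose spare filter panel, white pleats in a grey frame, 76 x 86 x 22 mm, lying beside the dust box; origin at its underside; leave alone
- spool: amber thread spool, 54 mm across, 85 mm high, standing beside the dust box; origin at its underside; leave alone
- glue_tin: blue glue tin, 80 mm across, 110 mm high; origin at its underside; leave alone
- rivet_jar: jar of rivets, 60 mm across, 85 mm high; origin at its underside; leave alone
- shoe_last: orange shoe last, 233 mm long, 95 mm high; origin at the centre of its underside; leave alone
- hammer: hammer lying on the bench, 260 mm long; leave alone
- brush: brush lying on the bench, 180 mm long; leave alone

How it is judged:
By the outcome, as a careful person would: the job done as asked, in the order asked, and still so for the second after the job is handed in, with the robot touching nothing.
It also fails if it takes over 40 s, if anything falls off the work surface, if the arm or the gripper's body presses on something with over 40 N, if the wrist force passes 120 N, or if a joint passes its speed limit or range.

### The arm

A 7-joint arm with a two-finger parallel gripper is mounted at the origin on the work surface. World frame = base frame: x ahead of the robot, y to its left, z up, the work surface at z = 0. Lengths are in m, angles in rad, forces in N, time in s.
With the tool pointing down it reaches from about 0.4 to 0.85 m from the base axis. Payload 4.5 kg.
Tool frame: the origin (TCP) lies on the centre line of the jaws, within the pads' length; the fingertips stand 25 mm ahead of it and the grasp point (between the pads) lies 6 mm ahead of it; z points along the fingers, y is the direction in which the jaws open and shut (so a half turn about z gives the same grasp; the last joint's range is limited). The gripper opens to 88 mm and grips with 3 to 60 N. Pads are 18 mm wide; open, the fingers measure 123 mm over their backs; the gripper's body (75 mm by 187 mm) begins 45 mm behind the grasp point.
Start: joints at [1.355, 0.689, -0.195, 1.565, 0.157, 0.902, -0.215], TCP at [0.155, -0.606, 0.264] pointing down, gripper open.
Joint ranges: [-3.01, 3.01], [-0.46, 2.08], [-1.47, 1.51], [0.13, 2.56], [-1, 4.14], [0.04, 2.09], [-2.66, 2.66]. Speed limits (rad/s): [2.57, 2.57, 3.14, 3.14, 3.14, 3.14, 3.14].

### API

Orientations are given as a unit quaternion [x, y, z, w].
In Python, from plant import r, eyes gives the robot as it stands.
- The arm moves only by the tool servo_tool, never from a script. Its argument "deltas" is a list of rows, each an object of numbers: "dx", "dy", "dz": the shift along the tool's x, y, z in units of 60 mm (1.0 is 60 mm); "ax", "ay", "az": the turn, a rotation vector about the tool's x, y, z in units of 6 degrees (1.0 is 6 degrees); "hand": the finger opening in mm, from 0 to 88.1. A call has 1 to 10 rows; each row is the pose to reach, as a shift and turn from the pose commanded when the call began, along the tool's axes at that moment; what a row does not reach only later rows make up. A row lasts 1/8 s, in which the tool goes at most 62.5 mm and 10.7 degrees, less where a joint would pass 70% of its speed; a pose out of reach is approached as far as the arm can. A call with a gripper value outside its range is refused whole. The fingers move at their own pace and stop on an object; "newtons" is the grip in N (left out, the last holds). Time passes only in rows, so rows that repeat a pose let the fingers close. It gives the time, the measured TCP pose, the force and the opening at its end, in the units of the state.
- r.get_state(): the state, without advancing time (a new reading comes with each control period).
- eyes.snapshot(name): name is "scene" or "top"; returns (picture, depth): 420x560x3 uint8, red, green, blue; 420x560 float32, m along the optical axis (not along the pixel's ray), 0 where there is no reading.
- eyes.camera_model(name): a dict with "fx", "fy", "cx", "cy" (pixels), "pose" (4x4, takes a point from camera to world coordinates). Camera axes: x right, y up, looking along -z (the intrinsics and any distortion apply to the point x, -y, -z); pixel columns grow to the right and rows downward; lengths in m; the calibration is good to about 2 mm. A picture is of the moment at which its call begins. camera_model takes no time and is no camera call.
- r.finish_job(): hands the job in, once; it reports no verdict.
The state is a dict: "clock": time; "q": joint angles; "qd": joint speeds; "joint_torque": joint torques, N m; "tool_pos": TCP position; "eef_rot": TCP orientation; "contact_force": force on the tool from outside, world axes, zero at the start; "moment": the same for the moment, N m; "opening": opening from 0.0 (shut) to 1.0 (fully open).
Only numpy, scipy, OpenCV 4.12 (cv2) and the standard library are available. Lean on these libraries where they do the work, as an engineer would, in place of code of your own. Each camera call takes 0.05 s, during which the arm holds its last target.

## Working session

There is one attempt and no reset: what is moved stays moved. The work goes in short steps, Python scripts to look and compute and a tool call to move; the robot and the scene stay as the last step left them, time stands still between calls to the robot, and variables do not carry over. Pictures are saved under pics/ and viewed, and the job is handed in when it is done.

Besides the shell and the picture viewer there is one more tool, called after "Request:" as name(argument=value, ...), one argument or row to a line, values as JSON. servo_tool: Moves the arm, as the interface text tells. Its arguments: {"type":"object","properties":{"deltas":{"type":"array","items":{"type":"object","properties":{"dx":{"type":"number"},"dy":{"type":"number"},"dz":{"type":"number"},"ax":{"type":"number"},"ay":{"type":"number"},"az":{"type":"number"},"hand":{"type":"number"}}}},"newtons":{"type":"number"}},"required":["deltas"]}

```bash
ls; mkdir -p pics; python3 - <<'E'
from plant import r,eyes
import cv2,numpy as np
s=r.get_state(); print(s)
for n in("scene","top"):
    p,d=eyes.snapshot(n); cv2.imwrite(f"pics/{n}0.png",p[:,:,::-1]); np.savez(f"pics/{n}0.npz",p=p,d=d)
    print(n,eyes.camera_model(n))
E
```

```text
pics
{'clock': 0.0, 'q': array([ 1.35479529,  0.68998176, -0.19452693,  1.56630683,  0.1573046 ,
        0.90247825, -0.21507812]), 'qd': array([-0.00103639,  0.00054657, -0.00097357,  0.0005224 , -0.00090908,
       -0.00218005,  0.00108246]), 'joint_torque': array([-9.37712430e-04, -5.27576351e+01, -1.26696713e+00, -1.53434247e+01,
       -5.25945181e-02,  6.47755223e-03,  1.92889815e-04]), 'tool_pos': array([ 0.15433045, -0.60506471,  0.26292161]), 'eef_rot': array([ 9.92202535e-01,  1.24632804e-01, -1.70561737e-04, -8.74319988e-04]), 'contact_force': array([ 0.47127125, -0.2935766 , -0.59763911]), 'moment': array([ 0.01697638, -0.02392643,  0.00939537]), 'opening': 1.0000701197978286}
scene {'fx': 458.91157328121903, 'fy': 458.91157328121903, 'cx': 280.6787425765952, 'cy': 208.1393725383765, 'pose': array([[-0.33821067, -0.81179386,  0.4760297 ,  1.06095265],
       [ 0.9410612 , -0.28950775,  0.17489735,  0.17424166],
       [-0.0041663 ,  0.50712523,  0.86186231,  1.07540075],
       [ 0.        ,  0.        ,  0.        ,  1.        ]])}
top {'fx': 410.662952475673, 'fy': 410.662952475673, 'cx': 286.33983470352734, 'cy': 212.80122156540435, 'pose': array([[ 0.00610503,  0.99761579, -0.06874198,  0.43010899],
       [-0.99996907,  0.00643139,  0.0045272 , -0.01287305],
       [ 0.00495851,  0.06871222,  0.9976242 ,  1.09442984],
       [ 0.        ,  0.        ,  0.        ,  1.        ]])}
```

View pics/scene0.png

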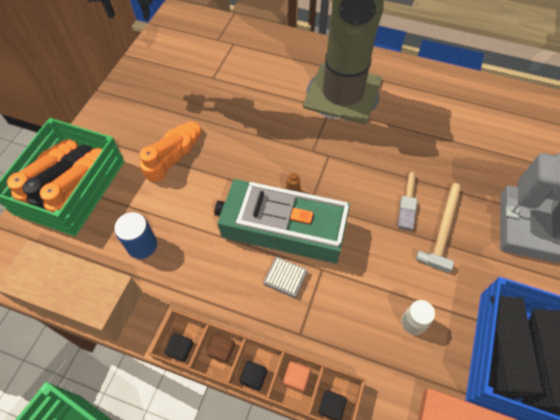

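View pics/top0.png

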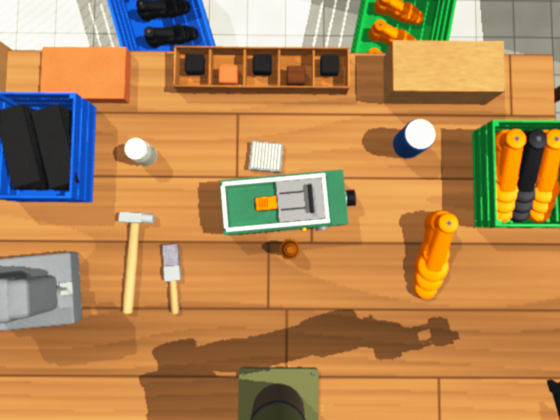

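The top view shows the box at about (285,202). The black rib is at (310,197) and the orange tab at (265,203), so box +y runs to image left, roughly world +y. The spool is at (290,250) and the spare filter at (266,156).

```bash
cat > h.py <<'E'
import numpy as np,cv2
from plant import r,eyes
def cloud(n,d):
    c=eyes.camera_model(n); v,u=np.mgrid[:d.shape[0],:d.shape[1]]
    P=np.stack([(u-c['cx'])/c['fx']*d,-(v-c['cy'])/c['fy']*d,-d],-1)
    return P@c['pose'][:3,:3].T+c['pose'][:3,3]
E
python3 - <<'E'
from h import *
for n in("scene","top"):
    z=np.load(f"pics/{n}0.npz"); p=z['p'].astype(int); d=z['d']; W=cloud(n,d)
    cv2.imwrite(f"pics/{n}crop.png",cv2.resize(z['p'][170:260,200:380,::-1],None,fx=4,fy=4,interpolation=cv2.INTER_NEAREST))
    roi=(abs(W[...,0]-0.47)<.14)&(abs(W[...,1])<.25)&(d>0)
    R,G,B=p[...,0],p[...,1],p[...,2]
    h=W[...,2]
    def rep(name,m):
        q=W[m]; 
        if len(q)<5: print(n,name,len(q)); return
        rc=cv2.minAreaRect((q[:,:2]*1000).astype(np.float32))
        print(n,name,len(q),'mean',q.mean(0).round(4),'med z',np.median(q[:,2]).round(4),'rect',np.round(rc[0]),np.round(rc[1]),round(rc[2],2))
    rep('orange',roi&(R>200)&(G<170)&(B<80)&(h>.07))
    rep('green',roi&(G>R+30)&(h>.07))
    rep('high>.08',roi&(h>.082)&(h<.12)&(W[...,0]>.4))
    rep('white',roi&(R>215)&(G>215)&(B>215)&(h>.08))
    rep('rib',roi&(R<90)&(G<90)&(B<90)&(h>.107)&(h<.13))
    rep('spool',roi&(R>G+40)&(h>.03)&(W[...,0]<.40))
E
```

```text
scene orange 215 mean [0.5241 0.0302 0.0996] med z 0.0997 rect [521.  30.] [36. 50.] 4.88
scene green 2387 mean [ 0.5355 -0.0022  0.0906] med z 0.0906 rect [529. -14.] [138. 304.] 5.37
scene high>.08 6111 mean [ 0.5334 -0.0091  0.0958] med z 0.0941 rect [500. -16.] [196. 306.] 5.47
scene white 626 mean [0.5298 0.0077 0.1022] med z 0.1024 rect [524.   8.] [121. 254.] 5.7
scene rib 100 mean [ 0.5377 -0.0762  0.1159] med z 0.1163 rect [536. -77.] [68.  9.] 5.05
scene spool 2
top orange 169 mean [0.5222 0.0368 0.0983] med z 0.099 rect [523.  33.] [31. 52.] 5.43
top green 3158 mean [5.236e-01 3.000e-04 9.000e-02] med z 0.09 rect [527. -11.] [135. 305.] 5.49
top high>.08 6903 mean [ 0.526  -0.0104  0.095 ] med z 0.0926 rect [498. -13.] [196. 306.] 5.53
top white 1083 mean [0.5245 0.0107 0.1003] med z 0.1012 rect [525.  12.] [121. 257.] 5.48
top rib 101 mean [ 0.5328 -0.0747  0.1158] med z 0.116 rect [532. -75.] [65.  8.] 5.48
top spool 24 mean [ 0.3964 -0.0274  0.0627] med z 0.0686 rect [396. -29.] [ 6. 28.] 3.51
```

View pics/topcrop.png

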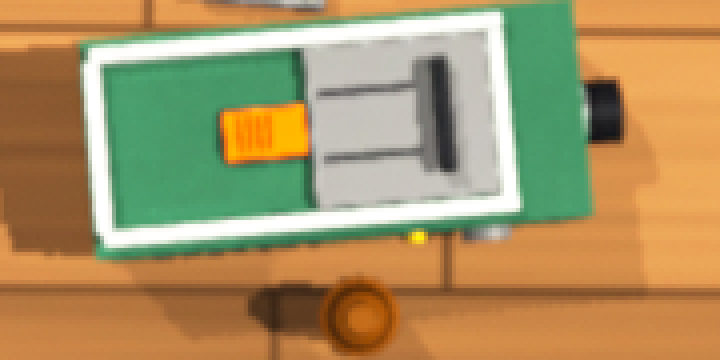

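View pics/scenecrop.png

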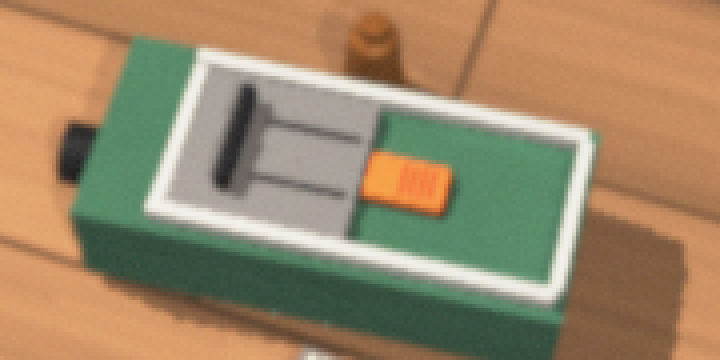

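Both views agree to within about 3 mm. The box centre is at about (0.528, -0.012) with a yaw of about 5.45°. The rib (predicted 533,-76 against measured 532,-75) and the tab both fit that pose. Next I compute the approach above the tab.

```bash
cat >> h.py <<'E'
from scipy.spatial.transform import Rotation as Ro
A=np.radians(5.45); C=np.array([.528,-.012,0])
RB=Ro.from_euler('z',A).as_matrix()
def box(x,y,z): return C+RB@np.array([x,y,z])
Rd=RB@np.diag([1,-1,-1.])
def go(T,pos=None,rot=None):
    s=r.get_state(); p=s['tool_pos'] if pos is None else np.array(pos); R0=Ro.from_quat(s['eef_rot']).as_matrix()
    print('at box',(RB.T@(s['tool_pos']-C)*1000).round(1),'F box',(RB.T@s['contact_force']).round(1),'t',s['clock'],'open',s['opening'])
    print('d',(R0.T@(T-p)/.06).round(3),'a',(np.degrees(Ro.from_matrix(R0.T@Rd).as_rotvec())/6).round(3))
E
python3 - <<'E'
from h import *
go(box(0,49,.170))
E
```

```text
at box [-428.3 -554.9  263. ] F box [-0.1  0.1  0.1] t 0.1 open 1.0011737455492802
d [ 134.41  -814.933    2.829] a [-0.015  0.002  1.478]
```

```bash
python3 - <<'E'
from h import *
go(box(0,.049,.170))
E
```

```text
at box [-428.3 -554.9  263. ] F box [-0.1  0.1  0.1] t 0.1 open 1.0011737455492802
d [ 8.605 -8.842  1.564] a [-0.015  0.002  1.478]
```

Request:
servo_tool(
  deltas=[
    {"dx":0.6,"dy":-0.6,"az":0.2,"hand":0},
    {"dx":1.2,"dy":-1.2,"az":0.4,"hand":0},
    {"dx":1.8,"dy":-1.8,"az":0.6,"hand":0},
    {"dx":2.4,"dy":-2.4,"az":0.8,"hand":0},
    {"dx":3.0,"dy":-3.0,"az":1.0,"hand":0},
    {"dx":3.6,"dy":-3.6,"az":1.2,"hand":0},
    {"dx":4.2,"dy":-4.2,"az":1.48,"hand":0},
    {"dx":4.8,"dy":-4.8,"az":1.48,"hand":0},
    {"dx":5.4,"dy":-5.4,"az":1.48,"hand":0},
    {"dx":6.0,"dy":-6.0,"az":1.48,"hand":0},
  ],
  newtons=20,
)

```text
schema error: expected keys dx, dy, dz, ax, ay, az, hand
```

```bash
python3 - <<'E'
from h import *
go(box(0,.049,.170))
E
```

```text
at box [-428.3 -554.9  263. ] F box [-0.1  0.1  0.1] t 0.1 open 1.0011737455492802
d [ 8.605 -8.842  1.564] a [-0.015  0.002  1.478]
```

Request:
servo_tool(
  deltas=[
    {"dx":0.6,"dy":-0.6,"dz":0,"ax":0,"ay":0,"az":0.2,"hand":0},
    {"dx":1.2,"dy":-1.2,"dz":0,"ax":0,"ay":0,"az":0.4,"hand":0},
    {"dx":1.8,"dy":-1.8,"dz":0,"ax":0,"ay":0,"az":0.6,"hand":0},
    {"dx":2.4,"dy":-2.4,"dz":0,"ax":0,"ay":0,"az":0.8,"hand":0},
    {"dx":3.0,"dy":-3.0,"dz":0,"ax":0,"ay":0,"az":1.0,"hand":0},
    {"dx":3.6,"dy":-3.6,"dz":0,"ax":0,"ay":0,"az":1.2,"hand":0},
    {"dx":4.2,"dy":-4.2,"dz":0,"ax":0,"ay":0,"az":1.48,"hand":0},
    {"dx":4.8,"dy":-4.8,"dz":0,"ax":0,"ay":0,"az":1.48,"hand":0},
    {"dx":5.4,"dy":-5.4,"dz":0,"ax":0,"ay":0,"az":1.48,"hand":0},
    {"dx":6.0,"dy":-6.0,"dz":0,"ax":0,"ay":0,"az":1.48,"hand":0},
  ],
  newtons=20,
)

```text
clock: 1.35
tool_pos: [0.415, -0.1663, 0.2636]
eef_rot: [0.999, 0.047, -0.0, 0.0]
contact_force: [0.6, 0.2, -0.2]
opening: 0.005
```

```bash
python3 - <<'E'
from h import *
go(box(0,.049,.170))
E
```

```text
at box [-127.2 -142.8  263.6] F box [ 0.6  0.1 -0.2] t 1.35 open 0.005384370331604011
d [ 2.119 -3.198  1.56 ] a [ 0.     0.002 -0.003]
```

Request:
servo_tool(
  deltas=[
    {"dx":0.5,"dy":-0.75,"dz":0,"ax":0,"ay":0,"az":0,"hand":0},
    {"dx":1.0,"dy":-1.5,"dz":0.2,"ax":0,"ay":0,"az":0,"hand":0},
    {"dx":1.5,"dy":-2.25,"dz":0.6,"ax":0,"ay":0,"az":0,"hand":0},
    {"dx":1.9,"dy":-2.9,"dz":1.1,"ax":0,"ay":0,"az":0,"hand":0},
    {"dx":2.1,"dy":-3.2,"dz":1.5,"ax":0,"ay":0,"az":0,"hand":0},
    {"dx":2.1,"dy":-3.2,"dz":1.5,"ax":0,"ay":0,"az":0,"hand":0},
  ],
)

```text
clock: 2.1
tool_pos: [0.5208, 0.0371, 0.1721]
eef_rot: [0.999, 0.049, -0.002, -0.0]
contact_force: [0.5, -0.7, 0.0]
opening: 0.005
```

```bash
python3 - <<'E'
from h import *
go(box(0,.049,.130))
p,d=eyes.snapshot("top"); cv2.imwrite("pics/t1.png",cv2.resize(p[130:290,180:400,::-1],None,fx=3,fy=3))
p,d=eyes.snapshot("scene"); cv2.imwrite("pics/s1.png",cv2.resize(p[130:290,180:400,::-1],None,fx=3,fy=3))
E
```

```text
at box [ -2.5  49.6 172.1] F box [ 0.4 -0.7  0. ] t 2.1 open 0.004583133484741529
d [0.043 0.01  0.701] a [-0.006  0.033  0.033]
```

View pics/s1.png

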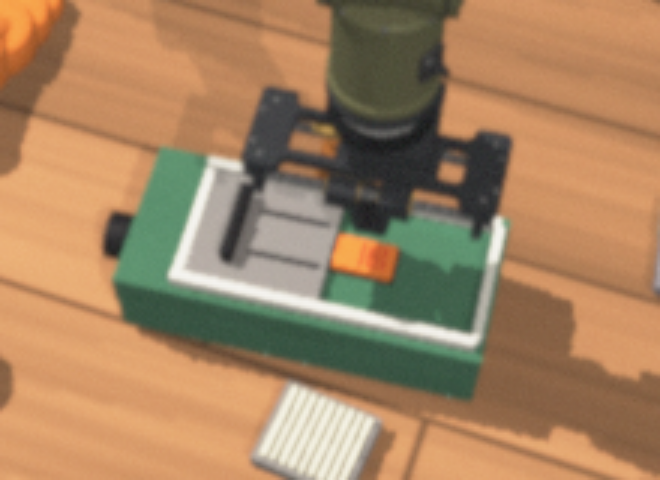

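View pics/t1.png

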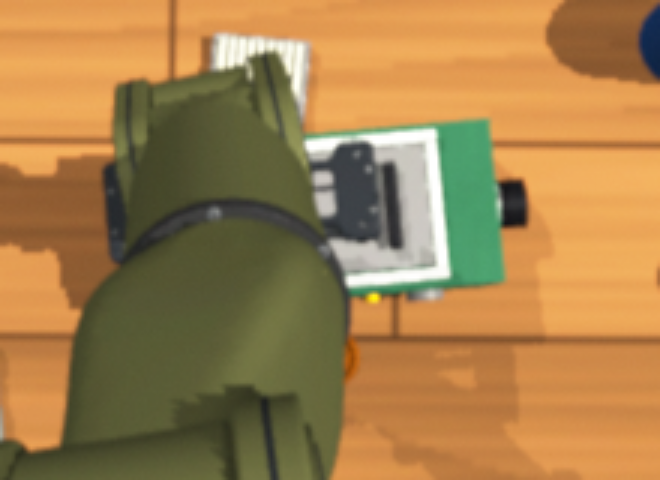

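The scene view shows the closed fingertips at about (370,215), over the tab at (365,258) in perspective, with the gripper body clear of the rails. I'll descend to just above the tab.

Request:
servo_tool(
  deltas=[
    {"dx":0.04,"dy":0,"dz":0.3,"ax":0,"ay":0,"az":0,"hand":0},
    {"dx":0.04,"dy":0,"dz":0.6,"ax":0,"ay":0,"az":0,"hand":0},
    {"dx":0.04,"dy":0,"dz":0.7,"ax":0,"ay":0,"az":0,"hand":0},
    {"dx":0.04,"dy":0,"dz":0.75,"ax":0,"ay":0,"az":0,"hand":0},
    {"dx":0.04,"dy":0,"dz":0.8,"ax":0,"ay":0,"az":0,"hand":0},
    {"dx":0.04,"dy":0,"dz":0.84,"ax":0,"ay":0,"az":0,"hand":0},
    {"dx":0.04,"dy":0,"dz":0.88,"ax":0,"ay":0,"az":0,"hand":0},
    {"dx":0.04,"dy":0,"dz":0.88,"ax":0,"ay":0,"az":0,"hand":0},
  ],
)

```text
clock: 3.2
tool_pos: [0.5243, 0.0353, 0.1213]
eef_rot: [0.999, 0.047, 0.0, 0.0]
contact_force: [0.6, -0.1, 3.2]
opening: 0.005
```

```bash
python3 - <<'E'
from h import *
go(box(0,.049,.115))
E
```

```text
at box [  0.8  47.5 121.3] F box [ 0.6 -0.2  3.2] t 3.2 open 0.005196484169973795
d [-0.014 -0.026  0.105] a [ 0.003 -0.008 -0.004]
```

Request:
servo_tool(
  deltas=[
    {"dx":0,"dy":0,"dz":0.03,"ax":0,"ay":0,"az":0,"hand":0},
    {"dx":0,"dy":0,"dz":0.06,"ax":0,"ay":0,"az":0,"hand":0},
    {"dx":0,"dy":0,"dz":0.09,"ax":0,"ay":0,"az":0,"hand":0},
    {"dx":0,"dy":0,"dz":0.09,"ax":0,"ay":0,"az":0,"hand":0},
  ],
)

```text
clock: 3.7
tool_pos: [0.5243, 0.0353, 0.1164]
eef_rot: [0.999, 0.047, 0.001, 0.0]
contact_force: [-2.2, -0.8, 8.4]
opening: 0.007
```

Request:
servo_tool(
  deltas=[
    {"dx":0,"dy":0,"dz":0.02,"ax":0,"ay":0,"az":0,"hand":0},
    {"dx":0,"dy":0,"dz":0.04,"ax":0,"ay":0,"az":0,"hand":0},
    {"dx":0,"dy":0,"dz":0.04,"ax":0,"ay":0,"az":0,"hand":0},
  ],
)

```text
clock: 4.08
tool_pos: [0.5243, 0.0353, 0.1162]
eef_rot: [0.999, 0.047, 0.001, 0.0]
contact_force: [-5.4, -1.0, 32.0]
opening: 0.004
```

The tab bottomed out at 32 N with the tip 91.2 mm up, which is the expected 1 mm above the deck. I'll lift and look.

Request:
servo_tool(
  deltas=[
    {"dx":0,"dy":0,"dz":-0.3,"ax":0,"ay":0,"az":0,"hand":0},
    {"dx":0,"dy":0,"dz":-0.9,"ax":0,"ay":0,"az":0,"hand":0},
    {"dx":0,"dy":0.6,"dz":-0.9,"ax":0,"ay":0,"az":0,"hand":0},
    {"dx":0,"dy":1.4,"dz":-0.9,"ax":0,"ay":0,"az":0,"hand":0},
    {"dx":0,"dy":2.1,"dz":-0.9,"ax":0,"ay":0,"az":0,"hand":0},
    {"dx":0,"dy":2.35,"dz":-0.9,"ax":0,"ay":0,"az":0,"hand":0},
    {"dx":0,"dy":2.38,"dz":-0.9,"ax":0,"ay":0,"az":0,"hand":0},
    {"dx":0,"dy":2.38,"dz":-0.9,"ax":0,"ay":0,"az":0,"hand":0},
  ],
)

```text
clock: 5.08
tool_pos: [0.5376, -0.1044, 0.167]
eef_rot: [0.999, 0.049, -0.0, -0.001]
contact_force: [-0.1, -0.3, -0.2]
opening: 0.005
```

```bash
python3 - <<'E'
from h import *
go(box(0,-.095,.131))
for n in("scene","top"):
    p,d=eyes.snapshot(n); W=cloud(n,d); pi=p.astype(int); R,G,B=pi[...,0],pi[...,1],pi[...,2]
    cv2.imwrite(f"pics/{n}2.png",cv2.resize(p[130:290,180:400,::-1],None,fx=3,fy=3))
    L=(W-C)@RB*1000
    m=(abs(L[...,0])<20)&(L[...,1]>10)&(L[...,1]<75)&(R>200)&(G<170)&(B<80)
    print(n,'tab',m.sum(),np.median(L[m],0))
    m=(abs(L[...,0])<45)&(abs(L[...,1]+65)<25)&(R<90)&(G<90)&(B<90)&(L[...,2]>107)&(L[...,2]<125)
    if m.sum(): print(n,'rib',m.sum(),np.percentile(L[m],[2,50,98],axis=0).round(1))
E
```

```text
at box [  0.8 -92.9 167. ] F box [-0.2 -0.3 -0.2] t 5.075 open 0.0046331890602270154
d [-0.013  0.036  0.6  ] a [-0.015  0.     0.023]
scene tab 129 [-4.76429975 42.98910554 91.67709371]
scene rib 114 [[-33.  -70.6 107.4]
 [  3.7 -65.2 116.3]
 [ 35.1 -60.8 119.9]]
top tab 222 [-1.5144098  44.60832144 91.20714999]
top rib 30 [[-34.1 -67.5 112.4]
 [-25.1 -63.2 116.5]
 [-17.4 -59.3 120.6]]
```

View pics/scene2.png

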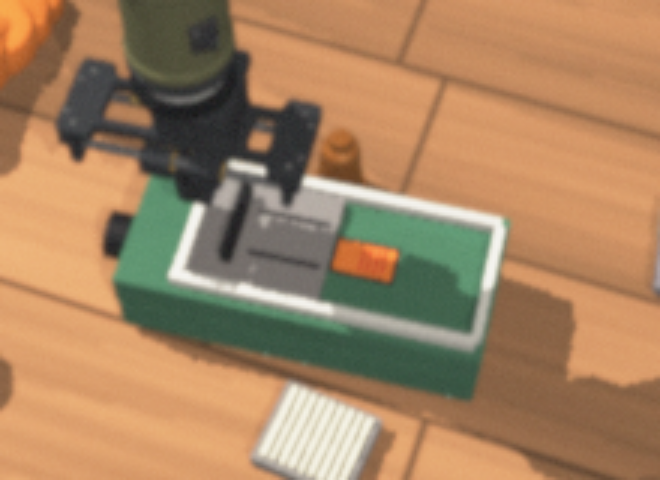

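The tab is down, with its top at z≈91.5 mm in both views. In the scene view the gripper hovers behind the rib at (230,225). I'll descend behind the rib.

Request:
servo_tool(
  deltas=[
    {"dx":-0.01,"dy":0.05,"dz":0.2,"ax":0,"ay":0,"az":0,"hand":0},
    {"dx":-0.01,"dy":0.05,"dz":0.4,"ax":0,"ay":0,"az":0,"hand":0},
    {"dx":-0.01,"dy":0.05,"dz":0.52,"ax":0,"ay":0,"az":0,"hand":0},
    {"dx":-0.01,"dy":0.05,"dz":0.6,"ax":0,"ay":0,"az":0,"hand":0},
    {"dx":-0.01,"dy":0.05,"dz":0.6,"ax":0,"ay":0,"az":0,"hand":0},
  ],
)

```text
clock: 5.8
tool_pos: [0.537, -0.1097, 0.1307]
eef_rot: [0.999, 0.047, -0.0, -0.0]
contact_force: [-0.6, 1.1, 0.2]
opening: 0.004
```

```bash
python3 - <<'E'
from h import *
go(box(0,-.075,.131))
E
```

```text
at box [ -0.3 -98.1 130.7] F box [-0.5  1.1  0.2] t 5.8 open 0.004176139525741822
d [ 0.005 -0.385 -0.005] a [-0.001  0.007 -0.003]
```

Next I push gently to find contact.

Request:
servo_tool(
  deltas=[
    {"dx":0,"dy":-0.1,"dz":0,"ax":0,"ay":0,"az":0,"hand":0},
    {"dx":0,"dy":-0.2,"dz":0,"ax":0,"ay":0,"az":0,"hand":0},
    {"dx":0,"dy":-0.3,"dz":0,"ax":0,"ay":0,"az":0,"hand":0},
    {"dx":0,"dy":-0.4,"dz":0,"ax":0,"ay":0,"az":0,"hand":0},
    {"dx":0,"dy":-0.5,"dz":0,"ax":0,"ay":0,"az":0,"hand":0},
  ],
)

```text
clock: 6.42
tool_pos: [0.5346, -0.0799, 0.1313]
eef_rot: [0.999, 0.047, 0.0, 0.0]
contact_force: [0.3, -1.9, 1.3]
opening: 0.007
```

```bash
python3 - <<'E'
from h import *
go(box(0,-.0,.131))
p,d=eyes.snapshot("scene"); cv2.imwrite("pics/s3.png",cv2.resize(p[130:290,180:400,::-1],None,fx=3,fy=3))
E
```

```text
at box [ 1.000e-01 -6.820e+01  1.313e+02] F box [ 0.1 -2.   1.3] t 6.425 open 0.007422447651545628
d [-0.002 -1.137  0.005] a [ 0.008 -0.005 -0.006]
```

View pics/s3.png

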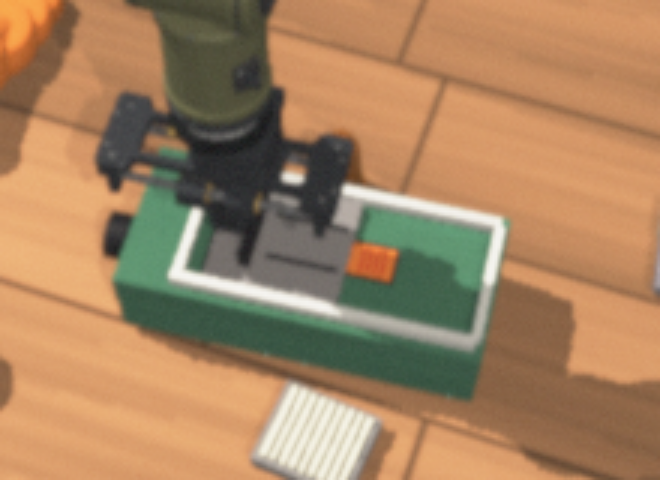

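The cover is moving at about 2 N, and its front edge at (350,260) is already riding over the tab. I'll keep going at about 80 mm/s.

Request:
servo_tool(
  deltas=[
    {"dx":0,"dy":-0.16,"dz":0,"ax":0,"ay":0,"az":0,"hand":0},
    {"dx":0,"dy":-0.32,"dz":0,"ax":0,"ay":0,"az":0,"hand":0},
    {"dx":0,"dy":-0.48,"dz":0,"ax":0,"ay":0,"az":0,"hand":0},
    {"dx":0,"dy":-0.64,"dz":0,"ax":0,"ay":0,"az":0,"hand":0},
    {"dx":0,"dy":-0.8,"dz":0,"ax":0,"ay":0,"az":0,"hand":0},
    {"dx":0,"dy":-0.96,"dz":0,"ax":0,"ay":0,"az":0,"hand":0},
    {"dx":0,"dy":-1.12,"dz":0,"ax":0,"ay":0,"az":0,"hand":0},
    {"dx":0,"dy":-1.28,"dz":0,"ax":0,"ay":0,"az":0,"hand":0},
    {"dx":0,"dy":-1.4,"dz":0,"ax":0,"ay":0,"az":0,"hand":0},
    {"dx":0,"dy":-1.5,"dz":0,"ax":0,"ay":0,"az":0,"hand":0},
  ],
)

```text
clock: 7.72
tool_pos: [0.5257, 0.0102, 0.1311]
eef_rot: [0.999, 0.048, -0.0, 0.0]
contact_force: [0.6, -3.8, 3.5]
opening: 0.002
```

```bash
python3 - <<'E'
from h import *
go(box(0,.03,.131))
for n in("scene","top"):
    p,d=eyes.snapshot(n); cv2.imwrite(f"pics/{n}4.png",cv2.resize(p[130:290,180:400,::-1],None,fx=3,fy=3))
E
```

```text
at box [ -0.2  22.4 131.1] F box [ 0.2 -3.8  3.5] t 7.725 open 0.0022722839506352913
d [ 0.003 -0.127  0.001] a [ 0.001  0.002 -0.   ]
```

View pics/scene4.png

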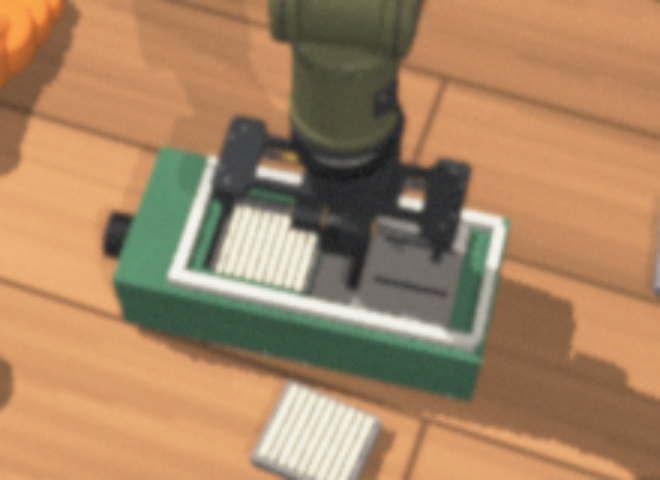

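The white filter is showing at (265,250). The cover's front edge still has about 20 mm to go to the lip, so I push another 15 mm or so.

Request:
servo_tool(
  deltas=[
    {"dx":0,"dy":-0.08,"dz":0,"ax":0,"ay":0,"az":0,"hand":0},
    {"dx":0,"dy":-0.16,"dz":0,"ax":0,"ay":0,"az":0,"hand":0},
    {"dx":0,"dy":-0.22,"dz":0,"ax":0,"ay":0,"az":0,"hand":0},
    {"dx":0,"dy":-0.25,"dz":0,"ax":0,"ay":0,"az":0,"hand":0},
    {"dx":0,"dy":-0.25,"dz":0,"ax":0,"ay":0,"az":0,"hand":0},
  ],
)

```text
clock: 8.45
tool_pos: [0.5244, 0.0252, 0.131]
eef_rot: [0.999, 0.048, -0.0, -0.0]
contact_force: [0.2, -1.0, 0.2]
opening: 0.008
```

```bash
python3 - <<'E'
from h import *
go(box(0,.03,.131))
for n in("scene","top"):
    p,d=eyes.snapshot(n); W=cloud(n,d); L=(W-C)@RB*1000; pi=p.astype(int); R,G,B=pi[...,0],pi[...,1],pi[...,2]
    cv2.imwrite(f"pics/{n}5.png",cv2.resize(p[130:290,180:400,::-1],None,fx=3,fy=3))
    m=(abs(L[...,0])<48)&(L[...,1]>0)&(L[...,1]<140)&(abs(L[...,2]-100)<4)&(abs(R-G)<25)&(R<190)
    print(n,m.sum(),np.percentile(L[m],[1,50,99],axis=0).round(1))
E
```

```text
at box [-1.00e-01  3.74e+01  1.31e+02] F box [ 0.1 -1.   0.2] t 8.45 open 0.008042372849314812
d [0.002 0.123 0.001] a [-0.004  0.001  0.003]
scene 978 [[-39.2  25.5  96.5]
 [ 16.7  89.  100.5]
 [ 47.  135.  103.8]]Traceback (most recent call last):
  File "<stdin>", line 7, in <module>
    return _quantile_unchecked(
        a, q, axis, out, overwrite_input, method, keepdims, weights)
    return _ureduce(a,
                    func=_quantile_ureduce_func,
    ...<5 lines>...
                    overwrite_input=overwrite_input,
                    method=method)
    r = func(a, **kwargs)
    result = _quantile(arr,
                       quantiles=q,
    ...<2 lines>...
                       out=out,
                       weights=wgt)
    slices_having_nans = np.isnan(arr[-1, ...])
                                  ~~~^^^^^^^^^
IndexError: index -1 is out of bounds for axis 0 with size 0
```

View pics/scene5.png

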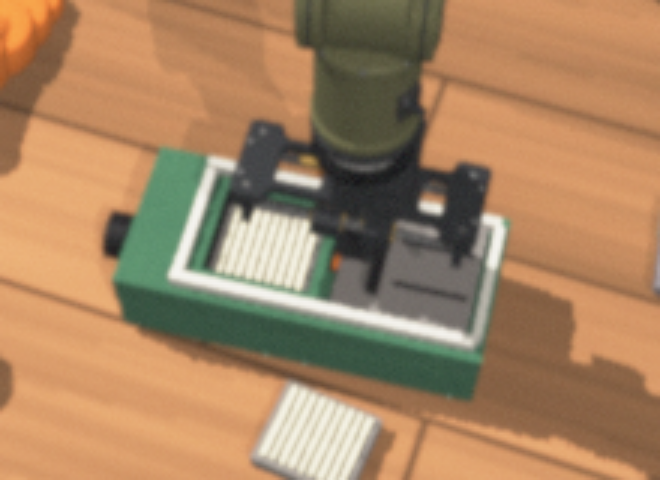

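The cover now spans y≈25 to 135, so its centre is at about 80 with a gap of about 5 mm to the lip. I'll back off, lift and clear the view for a final check.

Request:
servo_tool(
  deltas=[
    {"dx":0,"dy":0.2,"dz":0,"ax":0,"ay":0,"az":0,"hand":0},
    {"dx":0,"dy":0.2,"dz":-0.4,"ax":0,"ay":0,"az":0,"hand":0},
    {"dx":0,"dy":0.2,"dz":-1.2,"ax":0,"ay":0,"az":0,"hand":0},
    {"dx":0,"dy":0.6,"dz":-1.8,"ax":0,"ay":0,"az":0,"hand":0},
    {"dx":0,"dy":1.3,"dz":-2.2,"ax":0,"ay":0,"az":0,"hand":0},
    {"dx":0,"dy":2.1,"dz":-2.2,"ax":0,"ay":0,"az":0,"hand":0},
    {"dx":0,"dy":2.9,"dz":-2.2,"ax":0,"ay":0,"az":0,"hand":0},
    {"dx":0,"dy":3.7,"dz":-2.2,"ax":0,"ay":0,"az":0,"hand":0},
    {"dx":0,"dy":4.4,"dz":-2.2,"ax":0,"ay":0,"az":0,"hand":0},
    {"dx":0,"dy":4.4,"dz":-2.2,"ax":0,"ay":0,"az":0,"hand":0},
  ],
)

```text
clock: 9.8
tool_pos: [0.5479, -0.2442, 0.2629]
eef_rot: [0.999, 0.043, -0.0, 0.002]
contact_force: [0.6, -0.0, -0.5]
opening: 0.006
```

```bash
python3 - <<'E'
from h import *
go(box(0,.03,.131))
for n in("scene","top"):
    p,d=eyes.snapshot(n); W=cloud(n,d); L=(W-C)@RB*1000; pi=p.astype(int); R,G,B=pi[...,0],pi[...,1],pi[...,2]
    cv2.imwrite(f"pics/{n}6.png",p[:,:,::-1])
    m=(abs(L[...,0])<48)&(L[...,1]>5)&(L[...,1]<150)&(abs(L[...,2]-100)<4)&(abs(R-G)<25)&(R<205)
    if m.sum():
        print(n,m.sum(),np.percentile(L[m],[1,50,99],axis=0).round(1))
        q=L[m]; print('plane',np.linalg.lstsq(np.c_[q[:,:2],np.ones(len(q))],q[:,2],rcond=None)[0])
    m=(abs(L[...,0])<45)&(abs(L[...,1]-55)<45)&(R<90)&(G<90)&(B<90)&(L[...,2]>107)&(L[...,2]<125)
    if m.sum(): print(n,'rib',np.percentile(L[m],[2,50,98],axis=0).round(1))
E
```

```text
at box [  -2.3 -233.   262.9] F box [ 0.6 -0.1 -0.5] t 9.8 open 0.005863302953045383
d [ 2.000e-03 -4.391e+00  2.183e+00] a [ 0.032  0.009 -0.083]
scene 1450 [[-47.   25.1  96.5]
 [  3.1  87.1 100.6]
 [ 47.  146.2 103.8]]
plane [2.32941306e-03 1.92638656e-03 1.00365967e+02]
scene rib [[-30.3  50.5 108. ]
 [  7.1  55.5 116.3]
 [ 35.6  59.7 120.1]]
top 1642 [[-47.2  27.8  96.4]
 [  0.3  87.2 100.1]
 [ 47.2 143.7 103.7]]
plane [1.53229274e-03 9.43746682e-04 1.00072029e+02]
top rib [[-33.2  52.2 112.6]
 [  1.7  57.  115.9]
 [ 32.2  61.8 120.4]]
```

View pics/scene6.png

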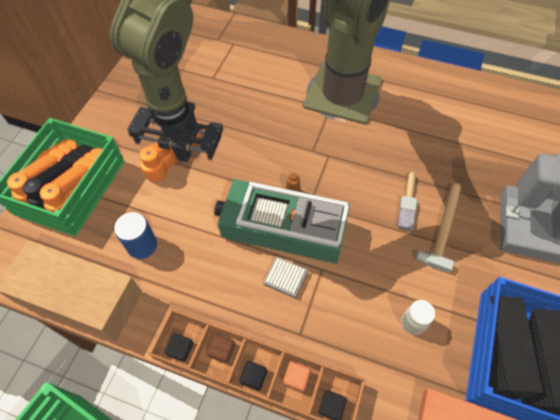

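View pics/top6.png

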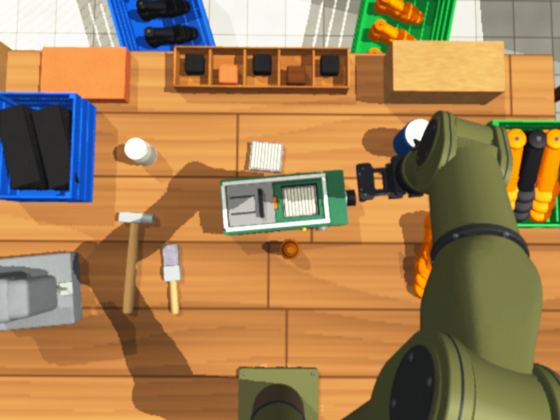

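Both views show the opening fully bared. The rib is at y≈56, which puts the cover at about +81. The plate is level at z≈100, and the spool and spare filter are at the same pixels as before. I'm handing in.

```bash
python3 - <<'E'
from plant import r
print(r.finish_job())
E
```

```text
the job is handed in; nothing more can be done
None
```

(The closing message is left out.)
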